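Seat the keyed spindle in the autosampler drive hub

TASK

Take the keyed spindle out of its blue holder ring and put it, tip down, into the steel hub of the autosampler drive unit. Turn it until its key slips into the hub's slot, then push it fully home against the spring, collar down on the hub face, and finish while still gripping it and holding it pressed home. Leave the jar, the mouse and the vial rack where they are.

Things in the scene. Friction and masses are not known exactly. Their poses are not given: they have to be found in the camera images.
- spindle: Loose keyed steel spindle, upright, about 0.2 kg. Origin: centre of its lower tip, z up. Heights over the tip: round shaft 20 mm across, 0 to 40 mm, first 3 mm tapered to 15 across; collar 46 mm across, 40 to 46; neck 18 across to 60; flat grip 60 to 96. Its single key is on the +x side. At the start its collar rests on the holder ring, key pointing away from the robot within 35 degrees.
- spindle_grip (a point): Point on the spindle's axis 78 mm above its tip: middle of the flat yellow grip, 40 mm long along the spindle's x, 16 mm thick along y, 36 mm high. Hold it by its two broad faces. Its end on the key's side (+x) is red.
- spindle_key (a point): Lower end of the brass key, 14 mm above the spindle's tip and 13 mm out along its +x. The key is 6 mm wide, runs from 14 to 40 mm above the tip and reaches 16 mm from the axis; the 14 mm of shaft below it are plain and round.
- stand: Fixed blue holder ring, 60 mm outside, hole 37 mm, 45 mm high, on a thin grey foot. Origin on the table under the ring's centre. The spindle hangs loosely in the hole and is lifted straight out.
- drive: Fixed cream drive unit, 170 x 140 mm, deck 35 mm high, origin at the centre of its underside, z up. In the middle stands a 12-sided steel hub, 64 mm across, flat top face 95 mm above the table; neither moves nor turns. A red index mark lies on the deck on the drive's +x side. The hub's slot lies at an unknown angle within 30 degrees either side of the drive's +x.
- drive_mouth (a point): Centre of the mouth of the hub's bore, level with the hub's top face; axes as the drive unit's. Bore 22.4 mm across; one full-height slot, 9.2 mm wide, from the bore out to the rim, takes the key. Slot angle unknown: look, or turn the spindle with its key resting lightly on the face (tip 14 mm down) until it drops in. Fully home: tip 40 mm down, collar on the face.
- plunger (a joint): Spring plunger, a brass disc 16 mm across in the hub's bore, in m: 0 = up, its top 28 mm below the hub's face; grows as the spindle's tip presses it down, 0.012 with the spindle fully home. It pushes back with 4.5 N at 0 and 8 N when home, and lifts the spindle again if let go.
- amber_jar: Bystander: amber glass jar, 56 mm across, 85 mm high, origin at the centre of its underside. Leave alone.
- mouse: Bystander: grey computer mouse, 105 x 60 x 32 mm, origin at the centre of its underside. Leave alone.
- vial_rack: Bystander: white block with two rows of capped vials, 100 x 65 mm, 48 mm high, origin at the centre of its underside. Leave alone.

How it is judged:
By the outcome, as a careful person would: the job done as asked, in the order asked, and still so for the second after the job is handed in, while the arm keeps its last pose, push and grip.
It also fails if it takes over 51 s, if anything falls off the work surface, if the arm or the gripper's body presses on something with over 40 N, if the wrist force passes 120 N, or if a joint passes its speed limit or range.

ROBOT

A 6-joint arm with a two-finger parallel gripper is mounted at the origin on the work surface. World frame = base frame: x ahead of the robot, y to its left, z up, the work surface at z = 0. Lengths are in mm, angles in rad, forces in N, time in s.
With the tool pointing down it reaches from about 275 to 875 mm from the base axis. Payload 12.5 kg.
Tool frame: the origin (TCP) lies at the very end of the fingers, on their centre line; the grasp point (between the pads) lies 19 mm behind it; z points along the fingers, y is the line along which they close (so a half turn about z gives the same grasp; the last joint's range is limited). The gripper opens to 85 mm and grips with 20 to 120 N. Pads are 22 mm wide; open, the fingers measure 114 mm over their backs; the gripper's body (76 mm by 85 mm) begins 54 mm behind the grasp point. The pads swing forward as they close: fully open they stand 13 mm farther back than shut.
Start: joints at [1.15, 0.351, 1.652, -0, 1.139, -0.085], TCP at [181.207, 519.277, 231.29] pointing down, gripper open.
Joint ranges: [-2.75, 2.75], [-0.79, 2.1], [0.01, 2.65], [-1.57, 4.71], [0.07, 3.14], [-2.87, 2.87]. Speed limits (rad/s): [2.22, 2.22, 2.79, 3.14, 3.14, 3.14].

INTERFACE

Orientations are given as a unit quaternion [x, y, z, w].
In Python, from rig import * gives the robot as it stands. The module is installed in compiled form; this text tells all that it offers. Calls block until the motion is done:
- reach(position, orientation): joint-space move of the TCP to a pose.
- move_l(position, v=150, ori=None, f_stop=None): straight line of the TCP; ori=None keeps the orientation; v is the mean speed in mm/s. With f_stop (N) it stops when the force on the tool has changed by that much, and returns True; else False.
- move_j(angles): joint-space move.
- move_gripper(opening): opening from 0.0 (shut) to 1.0 (fully open); the grip force is fixed at half the most; returns when the fingers have stopped.
- sleep(seconds).
- ik(position, orientation): joint angles nearest the present ones, or None.
- get_obs(): the state.
- read_camera(name): name is "scene" or "top"; returns a dict with "img" (400x640x3 uint8, red, green, blue), "depth" (400x640 float32, mm along the optical axis (not along the pixel's ray), 0 where there is no reading), "intrinsics" (3x3 intrinsics, pixels), "distortion" ([k1, k2, p1, p2, k3] as OpenCV has them; the pictures are not rectified), "world_to_cam" (4x4, takes a point from world to camera coordinates). Camera axes: x right, y down, z forward; pixel columns grow to the right and rows downward; lengths in mm; the calibration is good to about 2 mm. A picture is of the moment at which its call begins.
A pose or a line that the arm cannot do raises Unreachable and nothing moves.
- hand_in(): hands the job in; it is judged then, once.
Trained networks look in a picture, given as the dict that the camera call returned (one of the last four; its "shot" number tells which), for a name from the list of things; names that differ only in an ending like _2 or _b are one class to them, and where a whole thing is asked for, a point or a joint stands for the part that bears it (a point fixed in the world has none). Each returns a list of dicts, best first, with "p" (0 to 1); they miss things now and then, are a little off and sometimes report something else, mostly with a low value. They report only what shows in the picture. A call takes as long as a camera call.
- find_in(picture, target): "extent" ([left, top, width, height] in pixels, round what is visible of it).
- pinpoint(picture, target): "location" ([column, row] in pixels: a listed point, or the origin of a listed thing).
The state is a dict: "clock": time; "qpos": joint angles; "dq": joint speeds; "joint_torque": joint torques, N m; "position": TCP position; "tcp_rot": TCP orientation; "force": force on the tool from outside, world axes, zero at the start; "ft_torque": the same for the moment, N m; "width": opening from 0.0 (shut) to 1.0 (fully open); "gripper_force": force on a finger pad.
Only numpy, scipy, OpenCV 4.12 (cv2) and the standard library are available. Lean on these libraries where they do the work, as an engineer would, in place of code of your own. Each camera call takes 0.05 s, during which the arm holds its last target. There are 200 camera calls.

## Working session

There is one attempt and no reset: what is moved stays moved. The work goes in short steps, each a Python script; the robot and the scene stay as the last script left them, time stands still between calls to the robot, and variables do not carry over. Pictures are saved under pics/ and viewed, at most 10 in all, crops included, and the job is handed in when it is done.

```bash
mkdir -p pics; cat > h.py <<'E'
from rig import *
import numpy as np, cv2
from scipy.spatial.transform import Rotation as R
def ray(pic,uv):
    K=np.array(pic["intrinsics"],float);d=np.array(pic["distortion"],float);T=np.array(pic["world_to_cam"],float)
    n=cv2.undistortPoints(np.array([[uv]],float),K,d)[0,0]
    o=-T[:3,:3].T@T[:3,3]; v=T[:3,:3].T@np.array([n[0],n[1],1.]); return o,v
def at_z(pic,uv,z):
    o,v=ray(pic,uv); return o+v*(z-o[2])/v[2]
def proj(pic,P):
    T=np.array(pic["world_to_cam"],float)
    return cv2.projectPoints(np.atleast_2d(np.array(P,float)),cv2.Rodrigues(T[:3,:3])[0],T[:3,3],np.array(pic["intrinsics"],float),np.array(pic["distortion"],float))[0][:,0]
def cloud(pic):
    d=pic["depth"];h,w=d.shape;K=np.array(pic["intrinsics"],float);T=np.array(pic["world_to_cam"],float)
    u,v=np.meshgrid(np.arange(w),np.arange(h))
    n=cv2.undistortPoints(np.stack([u,v],-1).reshape(-1,1,2).astype(float),K,np.array(pic["distortion"],float))[:,0]
    P=np.c_[n,np.ones(len(n))]*d.reshape(-1,1)
    return ((P-T[:3,3])@T[:3,:3]).reshape(h,w,3)
def down(yaw): # tool z down, tool y axis at world angle yaw
    y=np.array([np.cos(yaw),np.sin(yaw),0]);z=np.array([0,0,-1.]);x=np.cross(y,z)
    return R.from_matrix(np.c_[x,y,z]).as_quat()
def save(n,img,s=1): cv2.imwrite(f"pics/{n}.png",cv2.resize(img[:,:,::-1],None,fx=s,fy=s,interpolation=cv2.INTER_CUBIC))
E
python3 - <<'E'
from h import *
zs=dict(spindle_grip=0.083*1e3,spindle_key=19,stand=0,drive=0,drive_mouth=95,amber_jar=0,mouse=0,vial_rack=0)
for n in("top","scene"):
    p=read_camera(n);save(n+"0",p["img"]);o,_=ray(p,(320,200));print(n,o.round(),np.array(p["intrinsics"]).round().tolist())
    for t,z in zs.items():
        r=pinpoint(p,t)[:2]
        for q in r: print(t,round(q["p"],2),np.round(q["location"]),at_z(p,q["location"],z).round(1))
print(get_obs())
E
```

```text
top [ 341.    0. 1184.] [[414.0, 0.0, 319.0], [0.0, 414.0, 194.0], [0.0, 0.0, 1.0]]
spindle_grip 0.76 [241. 200.] [596.2 198.9  83. ]
spindle_grip 0.65 [467. 260.] [ 392.4 -393.1   83. ]
spindle_key 0.54 [247. 201.] [605.4 193.   19. ]
stand 0.69 [250. 205.] [597.5 188.6   0. ]
stand 0.29 [360. 201.] [ 589.6 -135.9    0. ]
drive 0.57 [362. 209.] [ 563.9 -136.6    0. ]
drive_mouth 0.68 [365. 200.] [ 572.  -136.3   95. ]
amber_jar 0.8 [300. 153.] [747.4  31.7   0. ]
amber_jar 0.56 [362. 209.] [ 563.8 -137.7    0. ]
mouse 0.91 [149. 291.] [370.9 478.4   0. ]
mouse 0.39 [248. 198.] [620. 193.   0.]
vial_rack 0.88 [469. 259.] [ 399.4 -430.1    0. ]
scene [1098. -385. 1067.] [[389.0, 0.0, 321.0], [0.0, 389.0, 198.0], [0.0, 0.0, 1.0]]
spindle_grip 0.49 [376. 171.] [597.7 202.6  83. ]
spindle_key 0.48 [375. 189.] [615.7 188.6  19. ]
stand 0.91 [376. 190.] [612.6 197.1   0. ]
drive 0.9 [286. 231.] [ 559.  -128.7    0. ]
drive 0.57 [367. 246.] [752.4  38.6   0. ]
drive_mouth 0.93 [281. 222.] [ 574.8 -146.1   95. ]
amber_jar 0.58 [365. 249.] [756.   29.5   0. ]
mouse 0.65 [393. 114.] [386.2 488.7   0. ]
vial_rack 0.94 [175. 247.] [ 402.  -429.3    0. ]
{'clock': 0.9, 'qpos': array([ 1.15042827e+00,  3.50703544e-01,  1.65178440e+00, -2.23972285e-05,
        1.13908829e+00, -8.46101997e-02]), 'dq': array([ 0.00066151,  0.00050392, -0.0001701 ,  0.00021192,  0.00045028,
        0.00225928]), 'joint_torque': array([-1.85996592e-03, -5.06020617e+01, -2.91635549e+01, -1.90973847e-04,
        7.72274616e-04,  1.02986046e-07]), 'position': array([181.20123212, 519.28955413, 231.29355436]), 'tcp_rot': array([1.67086855e-01, 9.85942180e-01, 5.40950913e-06, 1.18998854e-05]), 'force': array([ 0.94342484, -0.23404934, -0.57989222]), 'ft_torque': array([-0.00856118, -0.06803128, -0.00400586]), 'gripper_force': 0.0, 'width': 0.9992180782288264}
```

View pics/top0.png

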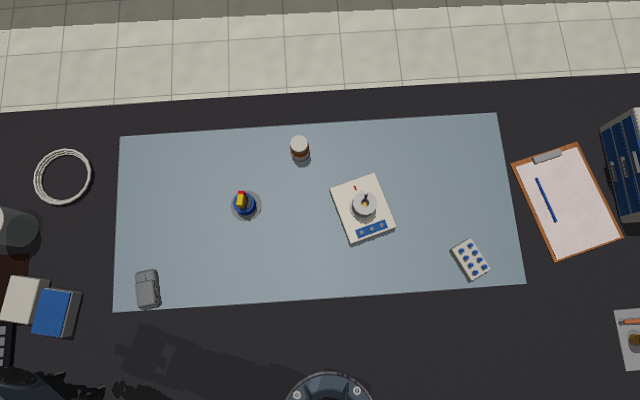

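View pics/scene0.png

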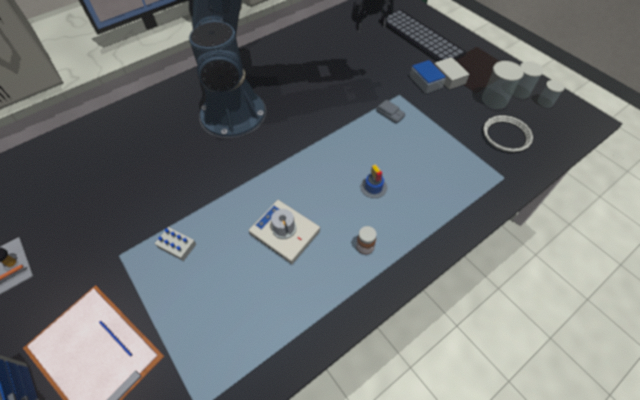

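The top view shows the spindle at about (241,200), the drive hub at (365,202) with its slot pointing up, and the red index mark at (355,188). The scene view shows the same items at (376,175) and (283,222). Next I'll enlarge both.

```bash
python3 - <<'E'
from h import *
out=[]
for n,(a,b) in dict(top=((241,201),(364,203)),scene=((376,177),(284,225))).items():
    p=read_camera(n);im=p["img"];C=cloud(p)
    hsv=cv2.cvtColor(im,cv2.COLOR_RGB2HSV)
    box=np.zeros(im.shape[:2],bool);box[a[1]-22:a[1]+22,a[0]-22:a[0]+22]=1
    s=(hsv[...,1]>130)&(hsv[...,2]>70)&box
    for nm,m in dict(yel=s&(hsv[...,0]>18)&(hsv[...,0]<38),red=s&((hsv[...,0]<8)|(hsv[...,0]>172))).items():
        v,u=np.nonzero(m);q=C[m];print(n,nm,len(u),u.mean().round(1),v.mean().round(1),"depth med",np.median(q,0).round(1))
        t=m&(C[...,2]>96);v,u=np.nonzero(t)
        if len(u): print("   top",len(u),at_z(p,(u.mean(),v.mean()),101).round(1),C[t].mean(0).round(1))
    box[:]=0;box[b[1]-40:b[1]+40,b[0]-40:b[0]+40]=1
    rm=(hsv[...,1]>110)&((hsv[...,0]<8)|(hsv[...,0]>172))&box;v,u=np.nonzero(rm);print("idx",len(u),u.mean(),v.mean(),at_z(p,(u.mean(),v.mean()),35).round(1))
    f=box&(abs(C[...,2]-95)<5);print("hubface",f.sum(),C[f].mean(0).round(1),((C[f].max(0)+C[f].min(0))/2).round(1))
    dk=box&(abs(C[...,2]-35)<5);print("deck",dk.sum(),cv2.minAreaRect(C[dk][:,:2].astype(np.float32)))
    for c,r in((a,24),(b,24)): out.append(cv2.resize(im[c[1]-r:c[1]+r,c[0]-r:c[0]+r],(300,300),interpolation=cv2.INTER_CUBIC))
save("crops",np.vstack([np.hstack(out[:2]),np.hstack(out[2:])]))
E
```

```text
top yel 97 240.2 200.4 depth med [591.4 197.3  99.6]
   top 69 [592.6 199.7 101. ] [588.9 196.8 116.7]
top red 19 241.3 192.1 depth med [613.9 194.1 101.6]
   top 16 [614.2 195.3 101. ] [613.9 195.1 102.1]
idx 7 354.85714285714283 187.42857142857142 [ 622.1 -119.3   35. ]
hubface 368 [ 560.9 -134.7   95.4] [ 562.1 -135.1   95. ]
deck 2228 ((563.2509765625, -134.75180053710938), (170.6736602783203, 140.22418212890625), 16.30084991455078)
scene yel 34 375.3 168.5 depth med [595.1 198.1  99.1]
   top 30 [595.3 197.4 101. ] [611.1 179.3 131.4]
scene red 31 378.5 174.9 depth med [616.9 191.3  93.9]
   top 13 [616.3 194.5 101. ] [615.5 195.4  99.4]
idx 0 nan nan [nan nan nan]
hubface 275 [ 564.7 -135.3   93.4] [ 566.2 -134.6   94.1]
deck 1570 ((566.6878662109375, -135.03936767578125), (170.5953826904297, 138.89149475097656), 15.738393783569336)<stdin>:13: RuntimeWarning: Mean of empty slice.
  ret = ret.dtype.type(ret / rcount)
```

View pics/crops.png

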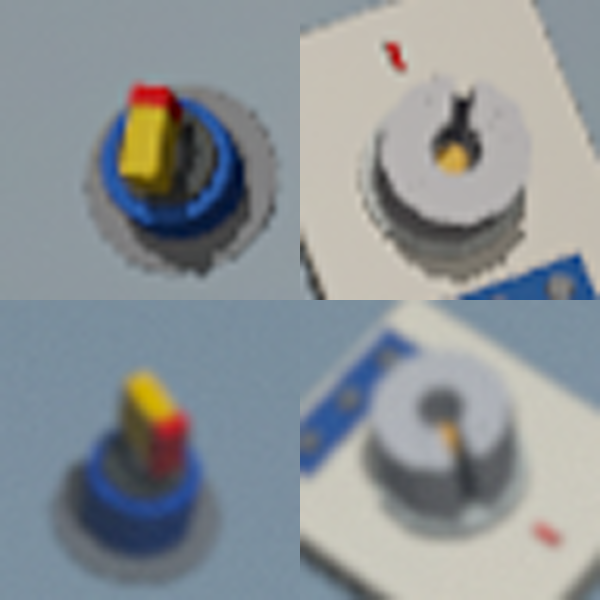

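Crops: in the top view the grip's red end points up, slightly right, and the hub slot points up, slightly right of the bore at roughly (366,198). I'll fit the grip box and hub silhouettes in both cameras.

```bash
cat > fit.py <<'E'
from h import *
from scipy.optimize import minimize
def hull(pic,P,shape,S=4):
    q=cv2.convexHull(((proj(pic,P)+.5)*S*16).astype(np.int32));m=np.zeros((shape[0]*S,shape[1]*S),np.uint8)
    cv2.fillConvexPoly(m,q,255,shift=4);return cv2.resize(m,shape[::-1],interpolation=cv2.INTER_AREA)/255.
def gripmask(pic,c):
    hsv=cv2.cvtColor(pic["img"],cv2.COLOR_RGB2HSV);m=(hsv[...,1]>120)&(hsv[...,2]>40)&((hsv[...,0]<38)|(hsv[...,0]>172))
    b=np.zeros_like(m);b[c[1]-25:c[1]+25,c[0]-25:c[0]+25]=1;return (m&b).astype(float)
def box(x,y,a,z0,z1):
    c,s=np.cos(a),np.sin(a);return [(x+c*i*20-s*j*8,y+s*i*20+c*j*8,z) for i in(-1,1) for j in(-1,1) for z in(z0,z1)]
def fitgrip(pics,masks,x0,z0,z1):
    def cost(p): return sum(abs(hull(k,box(p[0],p[1],p[2]/20,z0,z1),m.shape)-m).sum()/max(m.sum(),1) for k,m in zip(pics,masks))
    r=minimize(cost,[x0[0],x0[1],x0[2]*20],method="Nelder-Mead",options=dict(initial_simplex=[[x0[0]+i,x0[1]+j,x0[2]*20+k] for i,j,k in((0,0,0),(5,0,0),(0,5,0),(0,0,5))]))
    return r.x[0],r.x[1],np.degrees(r.x[2]/20),r.fun
E
python3 - <<'E'
from fit import *
t=read_camera("top");s=read_camera("scene")
mt,ms=gripmask(t,(241,201)),gripmask(s,(376,177));print(mt.sum(),ms.sum())
for P,M in(([t],[mt]),([s],[ms]),([t,s],[mt,ms])): print("grip",np.round(fitgrip(P,M,(597,198,-.17),65,101),2))
# hub: bore/slot dark pixels on the face plane, top view
for n,p,c in(("top",t,(364,201)),("scene",s,(284,222))):
    H=[]
    g=cv2.cvtColor(p["img"],cv2.COLOR_RGB2GRAY)
    N=80;gx,gy=np.meshgrid(np.arange(-N,N+1)*.5,np.arange(-N,N+1)*.5)
    P=np.c_[(564.5+gx).ravel(),(-135+gy).ravel(),np.full(gx.size,95.)]
    q=proj(p,P).astype(np.float32).reshape(gx.shape+(2,))
    rec=cv2.remap(p["img"],q,None,cv2.INTER_CUBIC);H=rec
    # +x up, +y left
    cv2.imwrite(f"/tmp/{n}.png",cv2.resize(rec.transpose(1,0,2)[::-1,::-1,::-1],(400,400),interpolation=cv2.INTER_CUBIC))
a=np.hstack([cv2.imread("/tmp/top.png"),cv2.imread("/tmp/scene.png")]);cv2.imwrite("pics/rect.png",a)
E
```

```text
133.0 77.0
grip [ 5.9899e+02  1.9930e+02 -8.9600e+00  1.1000e-01]
grip [598.31 200.99 -31.95   0.61]
grip [599.21 198.94 -15.39   0.9 ]
```

View pics/rect.png

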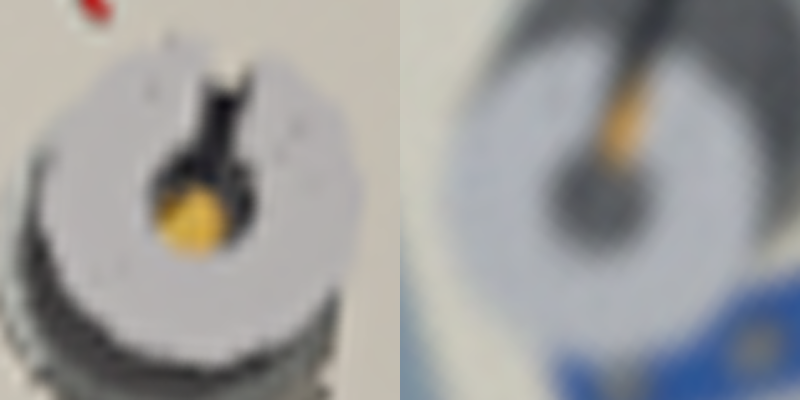

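Rectified hub faces (5 px/mm, +x up): the bore centre is near (204,200) in the left half and (602,200) in the right, so the hub is at about (564.3, -135.7). The slot runs up and slightly right in both, about -12.5° in the world frame. Next I'll grasp and lift.

```bash
python3 - <<'E'
from fit import *
a=np.radians(-9.5);o=down(a+np.pi/2);x,y=599,199.3
move_gripper(.6)
reach([x,y,190],o)
print(move_l([x,y,64],v=90,f_stop=10),get_obs()["force"].round(1))
move_gripper(0);ob=get_obs();print(ob["clock"],ob["width"],ob["gripper_force"],ob["position"].round(1),ob["force"].round(1))
move_l([x,y,130],v=60);move_l([x,y,230],v=150)
ob=get_obs();print(ob["clock"],ob["width"],ob["gripper_force"],ob["force"].round(1),ob["qpos"].round(2))
t=read_camera("top");s=read_camera("scene")
c=proj(s,[[x,y,240]])[0].astype(int);d=proj(t,[[x,y,240]])[0].astype(int)
save("lift",np.hstack([cv2.resize(k["img"][e[1]-35:e[1]+35,e[0]-35:e[0]+35],(390,390),interpolation=cv2.INTER_CUBIC) for k,e in((t,d),(s,c))]))
E
```

```text
False [0.3 0.2 1. ]
5.4 0.18211622566725114 58.894819021224976 [599.2 199.3  64.3] [-0.5 -0.7  3.7]
7.4667 0.17865540657639684 58.40853229165077 [ 0.1 -1.1 -2.5] [ 0.25  0.5   1.43  0.    1.21 -1.16]
```

View pics/lift.png

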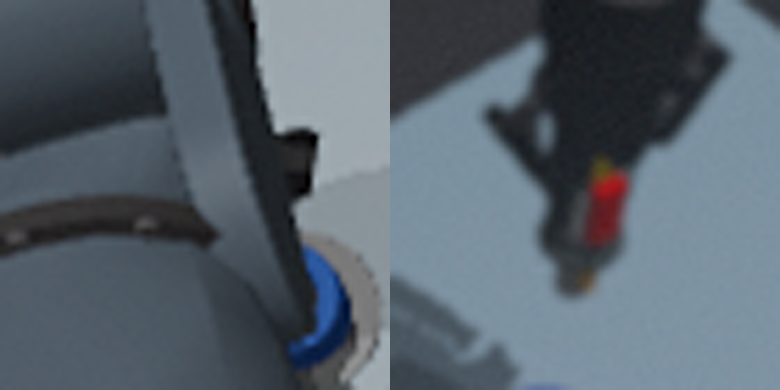

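The spindle is held upright, with the red end at crop (605,210) and the tip and key at (575,285). Now to the hub.

```bash
python3 - <<'E'
from fit import *
a=np.radians(-12.5);o=down(a+np.pi/2);x,y=564.3,-135.7
reach([x,y,230],o);move_l([x,y,163],v=100)
s=read_camera("scene")
e=proj(s,[[x,y,105]])[0].astype(int)
save("over",cv2.resize(s["img"][e[1]-35:e[1]+35,e[0]-35:e[0]+35],(560,560),interpolation=cv2.INTER_CUBIC))
# expected pixels in the crop: tip bottom, bore centre, collar side points
for nm,P in dict(tip=(x,y,163-59.3),bore=(564.3,-135.7,95),key=(x+13*np.cos(a),y+13*np.sin(a),117.7),collar=(x,y,149.7)).items():
    print(nm,((proj(s,[P])[0]-e+35.5)*8).round())
print(get_obs()["clock"],[(k,[(round(q["p"],2),((np.array(q["location"])-e+35.5)*8).round()) for q in pinpoint(s,k)[:1]]) for k in("spindle_key","spindle","drive_mouth","spindle_grip")])
E
```

```text
tip [289. 286.]
bore [291. 299.]
key [298. 295.]
collar [276. 219.]
9.7083 [('spindle_key', [(0.54, array([306., 298.]))]), ('spindle', [(0.47, array([940., 530.]))]), ('drive_mouth', [(0.69, array([283., 305.]))]), ('spindle_grip', [(0.54, array([974., 547.]))])]
```

View pics/over.png

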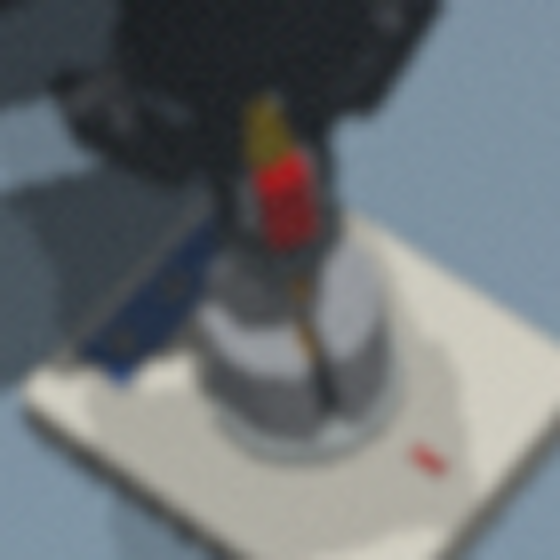

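The key, at (300,290), sits right above the slot, (308,340), with the tip over the bore. Lowering with a force guard.

```bash
python3 - <<'E'
from fit import *
x,y=564.3,-135.7
f0=get_obs()["force"]
def st(n): ob=get_obs();print(n,round(ob["clock"],1),ob["position"].round(1),"tip down",round(95-(ob["position"][2]-59.3),1),(ob["force"]-f0).round(1),ob["ft_torque"].round(2),round(ob["width"],3))
r=move_l([x,y,143.3],v=25,f_stop=6);st(r)
if not r: r=move_l([x,y,128],v=25,f_stop=6);st(r)
E
```

```text
False 10.8 [ 564.4 -135.7  143.5] tip down 10.8 [1.  0.7 0.1] [0.01 0.01 0.01] 0.18
False 11.6 [ 564.4 -135.7  128.1] tip down 26.2 [ 1.9 -0.3  0.8] [-0.04  0.   -0.01] 0.18
```

```bash
python3 - <<'E'
from fit import *
x,y=564.3,-135.7
def st(n): ob=get_obs();print(n,round(ob["clock"],1),ob["position"].round(1),"tip down",round(95-(ob["position"][2]-59.3),1),ob["force"].round(1),ob["ft_torque"].round(2),round(ob["width"],3),ob["gripper_force"].round(1))
r=move_l([x,y,116],v=20,f_stop=15);st(r)
if not r: r=move_l([x,y,111],v=6,f_stop=14);st(r)
sleep(.7);st("hold")
s=read_camera("scene");e=proj(s,[[x,y,105]])[0].astype(int)
save("home",cv2.resize(s["img"][e[1]-35:e[1]+35,e[0]-35:e[0]+35],(560,560),interpolation=cv2.INTER_CUBIC))
E
```

```text
Traceback (most recent call last):
AttributeError: 'float' object has no attribute 'round'
```

```bash
python3 - <<'E'
from fit import *
x,y=564.3,-135.7
def st(n): ob=get_obs();print(n,round(ob["clock"],1),ob["position"].round(1),"tip down",round(95-(ob["position"][2]-59.3),1),ob["force"].round(1),ob["ft_torque"].round(2),round(ob["width"],3),round(ob["gripper_force"],1))
st("now")
if get_obs()["position"][2]<117: r=move_l([x,y,111],v=6,f_stop=14);st(r)
sleep(.7);st("hold")
s=read_camera("scene");e=proj(s,[[x,y,105]])[0].astype(int)
save("home",cv2.resize(s["img"][e[1]-35:e[1]+35,e[0]-35:e[0]+35],(560,560),interpolation=cv2.INTER_CUBIC))
E
```

```text
now 12.4 [ 564.6 -135.8  116.3] tip down 38.0 [ 0.3 -0.7  5.1] [ 0.03 -0.    0.02] 0.182 59.2
True 12.8 [ 564.6 -135.8  114.7] tip down 39.6 [-0.1  0.1  5.4] [ 0.07  0.14 -0.03] 0.178 59.6
hold 13.5 [ 564.6 -135.8  114.7] tip down 39.6 [-0.3  0.3  5.8] [ 0.09  0.12 -0.05] 0.182 59.6
```

View pics/home.png

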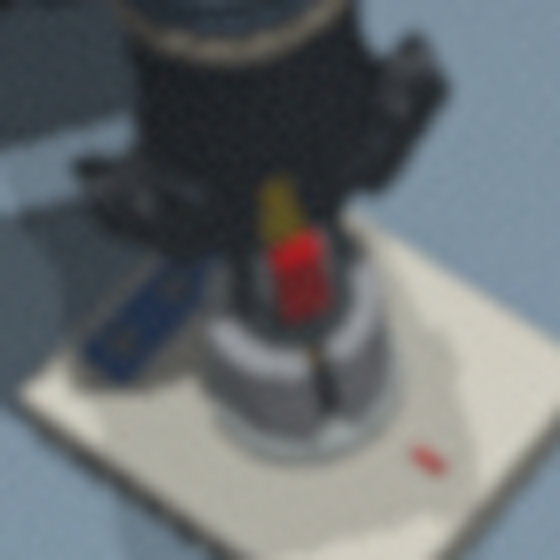

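The collar appears to be at the face, around (300,330), but the stop relaxed to about spring force only. I'll press in small steps to hold some contact force.

```bash
python3 - <<'E'
from fit import *
z=114.4
while z>112.5:
    move_l([564.5,-135.7,z],v=5);sleep(.3);ob=get_obs();f=ob["force"];print(z,ob["position"].round(2),f.round(1),ob["ft_torque"].round(2),round(ob["clock"],1))
    if f[2]>16: break
    z-=.2
sleep(1);ob=get_obs();print(ob["position"].round(2),ob["force"].round(1),round(ob["width"],3))
E
```

```text
114.4 [ 564.58 -135.77  114.6 ] [0.2 1.  7.3] [-0.06  0.09  0.03] 14.1
114.2 [ 564.58 -135.78  114.57] [-0.5  0.1  8.9] [-0.01  0.21 -0.02] 14.7
114.0 [ 564.58 -135.79  114.57] [-1.4  0.7 11.2] [0.01 0.37 0.04] 15.2
113.8 [ 564.6  -135.78  114.56] [-3.3  1.  13.1] [0.14 0.49 0.04] 15.8
113.6 [ 564.63 -135.79  114.57] [-3.7  0.5 14.2] [ 0.17  0.66 -0.05] 16.3
113.39999999999999 [ 564.62 -135.78  114.53] [-4.9  1.  16.8] [ 0.19  0.81 -0.07] 16.9
[ 564.62 -135.79  114.53] [-4.9  0.9 16.2] 0.178
```

```bash
python3 -c "
from rig import *
print(hand_in())"
```

```text
the job is handed in; nothing more can be done
None
```

The spindle is in the hub with its key in the slot. It met a hard stop at full depth, is still gripped and is pressed down with about 16 N, and the job was handed in at about 18 s.

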